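# Find the bin dolly's worn castor by rocking its wheels, and lock it

### The job

One of the three castors on the upturned bin dolly has a worn bearing that cannot be seen: rock the wheels sideways along their axles, each to and fro at least twice as far as it goes, and feel which one has play, never pressing on a wheel with more than about 15 N, which would bend its fork. To mark the worn castor for replacement, leave its wheel tipped fully over to either side and press its lock tab fully down. Leave the other two tabs up, let go of everything, and do not disturb the things standing around.

Things in the scene. Friction and masses are not known exactly. Their poses are not given: they have to be found in the camera images.
- dolly: round light-wood base of the kitchen bin's dolly, 320 mm across and 15 mm thick, lying upside down and held fast on the worktop, its three castors pointing up. Origin: centre of its underside.
- castor_1: one of three outwardly identical castors, wheel up; plate and fork are fixed. Origin: centre of the plate's underside, 15 mm above the worktop. z up, y along the axle, x towards the lock tab. Axle at z 66 mm; wheel 72 mm across, spins freely; round rubber tyre 20 mm wide, its top at z 102 mm. Fork arms at 15 to 18 mm either side of the middle, nuts to 22 mm; fork's top at z 75 mm.
- wheel_1: wheel of castor_1, 72 mm across, spinning freely on its axle. Origin: its centre, 66 mm above the castor's origin. The tyre has a round section and is widest (10 mm either side) 26 mm above the centre; its top is 36 mm above.
- rock_1 (a joint): sideways lean (rad) of wheel 1 about the axle's middle; positive: upper side towards the castor's +y. All start upright (0). A sound wheel only flexes, about 9 N per mm at the tyre, and springs back. A worn one tips easily (about 1 N) by 0.15 rad, 4 mm at the tyre, either way of upright up to a stop with a little give, and stays where it is left.
- lock_1 (a joint): lock tab of castor_1: 0 up (unlocked), 0.45 fully down (locked, against its stop). Moves under about 4 to 5 N pressed at its pad and stays where it is left.
- tab_1 (a point): middle of the upper face of castor_1's ribbed black lock pad, 24 x 30 mm, up on a steel arm; unlocked it is 66 mm from the castor's origin along the castor's +x and 50 mm above the origin; locked it is about 75 mm along x, 30 mm above the origin.
- castor_2: one of three outwardly identical castors, wheel up; plate and fork are fixed. Origin: centre of the plate's underside, 15 mm above the worktop. z up, y along the axle, x towards the lock tab. Axle at z 66 mm; wheel 72 mm across, spins freely; round rubber tyre 20 mm wide, its top at z 102 mm. Fork arms at 15 to 18 mm either side of the middle, nuts to 22 mm; fork's top at z 75 mm.
- wheel_2: wheel of castor_2, 72 mm across, spinning freely on its axle. Origin: its centre, 66 mm above the castor's origin. The tyre has a round section and is widest (10 mm either side) 26 mm above the centre; its top is 36 mm above.
- rock_2 (a joint): sideways lean (rad) of wheel 2 about the axle's middle; positive: upper side towards the castor's +y. All start upright (0). A sound wheel only flexes, about 9 N per mm at the tyre, and springs back. A worn one tips easily (about 1 N) by 0.15 rad, 4 mm at the tyre, either way of upright up to a stop with a little give, and stays where it is left.
- lock_2 (a joint): lock tab of castor_2: 0 up (unlocked), 0.45 fully down (locked, against its stop). Moves under about 4 to 5 N pressed at its pad and stays where it is left.
- tab_2 (a point): middle of the upper face of castor_2's ribbed black lock pad, 24 x 30 mm, up on a steel arm; unlocked it is 66 mm from the castor's origin along the castor's +x and 50 mm above the origin; locked it is about 75 mm along x, 30 mm above the origin.
- castor_3: one of three outwardly identical castors, wheel up; plate and fork are fixed. Origin: centre of the plate's underside, 15 mm above the worktop. z up, y along the axle, x towards the lock tab. Axle at z 66 mm; wheel 72 mm across, spins freely; round rubber tyre 20 mm wide, its top at z 102 mm. Fork arms at 15 to 18 mm either side of the middle, nuts to 22 mm; fork's top at z 75 mm.
- wheel_3: wheel of castor_3, 72 mm across, spinning freely on its axle. Origin: its centre, 66 mm above the castor's origin. The tyre has a round section and is widest (10 mm either side) 26 mm above the centre; its top is 36 mm above.
- rock_3 (a joint): sideways lean (rad) of wheel 3 about the axle's middle; positive: upper side towards the castor's +y. All start upright (0). A sound wheel only flexes, about 9 N per mm at the tyre, and springs back. A worn one tips easily (about 1 N) by 0.15 rad, 4 mm at the tyre, either way of upright up to a stop with a little give, and stays where it is left.
- lock_3 (a joint): lock tab of castor_3: 0 up (unlocked), 0.45 fully down (locked, against its stop). Moves under about 4 to 5 N pressed at its pad and stays where it is left.
- tab_3 (a point): middle of the upper face of castor_3's ribbed black lock pad, 24 x 30 mm, up on a steel arm; unlocked it is 66 mm from the castor's origin along the castor's +x and 50 mm above the origin; locked it is about 75 mm along x, 30 mm above the origin.
- mug: white mug with a handle, 92x127x95 mm, on the left; a loose bystander. Origin: centre of its underside.
- timer: wind-up kitchen timer, white drum, 58x58x42 mm; a loose bystander. Origin: centre of its underside.
- ramekin: small glazed dish, 66x66x34 mm; a loose bystander. Origin: centre of its underside.
- jar_a: square glass spice jar, 46x46x96 mm; a loose bystander. Origin: centre of its underside.
- cork: cork, 22x22x39 mm, standing on the dolly among the castors; a loose bystander. Origin: centre of its underside.
- cap: spare metal jar cap, 40x40x16 mm, lying on the dolly among the castors; a loose bystander. Origin: centre of its underside.

How it is judged:
On the way, in this order (a step that is already met when the one before it is completed fails the run):
1. the worn wheel has been rocked over to one end of its play (value of joint any of rock_1, rock_2, rock_3 above 0.11 rad).
2. then across to the other end (two full to-and-fro rocks contain both, whichever side comes first) (value of joint any of rock_1, rock_2, rock_3 below -0.11 rad).
3. the lock tab of the castor whose wheel is left tipped over is pressed down (((value of joint lock_1 above 0.36 rad and (value of joint rock_1 above 0.09 rad or value of joint rock_1 below -0.09 rad) and value of joint each of lock_2, lock_3 below 0.1 rad) or (value of joint lock_2 above 0.36 rad and (value of joint rock_2 above 0.09 rad or value of joint rock_2 below -0.09 rad) and value of joint each of lock_1, lock_3 below 0.1 rad) or (value of joint lock_3 above 0.36 rad and (value of joint rock_3 above 0.09 rad or value of joint rock_3 below -0.09 rad) and value of joint each of lock_1, lock_2 below 0.1 rad))), for 0.2 s.
At the end, for the whole second after the job is handed in: On exactly one castor the lock tab is down (over 0.36 of 0.45 rad) and that castor's wheel is left tipped to one side (over 0.09 rad, which only the worn one can be); the other two tabs are up (under 0.1 rad) (((value of joint lock_1 above 0.36 rad and (value of joint rock_1 above 0.09 rad or value of joint rock_1 below -0.09 rad) and value of joint each of lock_2, lock_3 below 0.1 rad) or (value of joint lock_2 above 0.36 rad and (value of joint rock_2 above 0.09 rad or value of joint rock_2 below -0.09 rad) and value of joint each of lock_1, lock_3 below 0.1 rad) or (value of joint lock_3 above 0.36 rad and (value of joint rock_3 above 0.09 rad or value of joint rock_3 below -0.09 rad) and value of joint each of lock_1, lock_2 below 0.1 rad))); the robot touches nothing.
It fails at once if a wheel is pressed with more than 20 N (contact force between anything else and wheel_1 above 20 N or contact force between anything else and wheel_2 above 20 N or contact force between anything else and wheel_3 above 20 N).
It fails at once if a bystander is shoved more than 20 mm or tipped over (distance of any of mug, timer, ramekin, jar_a, cork, cap from where it was at the start of the episode above 0.02 m or angle between any of mug, timer, ramekin, jar_a, cork, cap's own z axis and vertical above 0.5 rad).
It also fails if it takes over 72 s, if anything falls off the work surface, if the arm or the gripper's body presses on something with over 40 N, if the wrist force passes 120 N, or if a joint passes its speed limit or range.

### The arm

A 6-joint arm with a two-finger parallel gripper is mounted at the origin on a cart in front of the work surface, level with it; the furniture and walls round the work are solid. World frame = base frame: x ahead of the robot, y to its left, z up, the work surface at z = 0. Lengths are in m, angles in rad, forces in N, time in s.
With the tool pointing down it reaches from about 0.275 to 0.775 m from the base axis. Payload 14.6 kg.
Tool frame: the origin (TCP) lies midway between the tips of the shut fingers; the grasp point (between the pads) lies 19 mm behind it (grip_depth is the distance from the TCP to the grasp point, in m); z points along the fingers, y is the line along which they close (so a half turn about z gives the same grasp; the last joint's range is limited). The gripper opens to 85 mm and grips with 20 to 120 N. Pads are 22 mm wide; open, the fingers measure 114 mm over their backs; the gripper's body (76 mm by 85 mm) begins 54 mm behind the grasp point. The pads swing forward as they close: fully open they stand 13 mm farther back than shut.
Start: joints at [0.979, 0.263, -0.048, 1.259, 0, 1.415], TCP at [0.222, 0.476, 0.195] pointing down, gripper open.
Joint ranges: [-2.65, 2.65], [-0.89, 1.7], [-1.18, 1.37], [-2.13, 2.11], [-1.35, 1.29], [-3.14, 3.14]. Speed limits (rad/s): [1.89, 1.89, 2.57, 2.79, 3.14, 3.14].

### API

Orientations are given as a unit quaternion [w, x, y, z].
In Python, from rig import * gives the robot as it stands.
- The arm moves only by the tool move_arm, never from a script. Its argument "plan" is a list of rows, each an object of numbers: "dx", "dy", "dz": the shift along the tool's x, y, z in m; "spin": the turn about the tool's z in degrees; "hand": the finger opening in m, from 0 to 0.0854. In form: [{"dx": .., "dy": .., "dz": .., "spin": .., "hand": ..}, ...]. A call has 1 to 5 rows; each row shifts and turns the commanded pose from where the row before left it, along the tool's axes as they then stand; what a row does not reach is not made up. A row lasts 1/8 s, in which the tool goes at most 62.5 mm and 10.7 degrees, less where a joint would pass 70% of its speed; a pose out of reach is approached as far as the arm can. A call with a gripper value outside its range is refused whole. The fingers move at their own pace and stop on an object; "grip_force" is the grip in N (left out, the last holds). Time passes only in rows, so rows that do not move let the fingers close. It gives the time, the measured TCP pose, the force, the opening and the grip force at its end, in the units of the state.
- get_obs(): the state, without advancing time (a new reading comes with each control period).
- get_image(name): name is "scene" or "top" or "wrist"; returns a dict with "frame" (420x560x3 uint8, red, green, blue), "z_map" (420x560 float32, m along the optical axis (not along the pixel's ray), 0 where there is no reading), "fx", "fy", "cx", "cy" (pixels), "rvec" (rotation vector, rad) and "tvec" (3), from world to camera coordinates, as OpenCV has them; the wrist camera has in their place "T_tool_cam" (4x4, takes a point from camera to tool coordinates, whose origin is the TCP and whose axes are the flange's). Camera axes: x right, y down, z forward; pixel columns grow to the right and rows downward; lengths in m; the calibration is good to about 2 mm. A picture is of the moment at which its call begins: read the wrist's pose just before it.
- hand_in(): hands the job in; it is judged then, once.
The state is a dict: "time": time; "joint_pos": joint angles; "joint_vel": joint speeds; "joint_torque": joint torques, N m; "tcp_pos": TCP position; "tcp_rot": TCP orientation; "wrist_force": force on the tool from outside, world axes, zero at the start; "ft_torque": the same for the moment, N m; "finger_gap": finger opening in m; "grip_force": force on a finger pad.
Only numpy, scipy, OpenCV 4.12 (cv2) and the standard library are available. Lean on these libraries where they do the work, as an engineer would, in place of code of your own. Each camera call takes 0.05 s, during which the arm holds its last target. There are 200 camera calls.

## Working session

There is one attempt and no reset: what is moved stays moved. The work goes in short steps, Python scripts to look and compute and a tool call to move; the robot and the scene stay as the last step left them, time stands still between calls to the robot, and variables do not carry over. Pictures are saved under pics/ and viewed, at most 10 in all, crops included, and the job is handed in when it is done.

Besides the shell and the picture viewer there is one more tool, called after "Call:" in YAML: its name, and indented under it one key for each argument. move_arm: Moves the arm, as the interface text tells. Its arguments: {"type":"object","properties":{"plan":{"type":"array","items":{"type":"object","properties":{"dx":{"type":"number"},"dy":{"type":"number"},"dz":{"type":"number"},"spin":{"type":"number"},"hand":{"type":"number"}}}},"grip_force":{"type":"number"}},"required":["plan"]}

```bash
mkdir -p pics; ls; cat > h.py <<'E'
from rig import *
import numpy as np, cv2
def pts(im):
    z=im["z_map"];v,u=np.indices(z.shape)
    P=np.stack([(u-im["cx"])/im["fx"]*z,(v-im["cy"])/im["fy"]*z,z],-1)
    R=cv2.Rodrigues(np.array(im["rvec"],float))[0]
    W=(P-np.array(im["tvec"]).ravel())@R
    W[z==0]=np.nan
    return W
def save(im,n): cv2.imwrite("pics/"+n,im["frame"][:,:,::-1])
E
python3 - <<'E'
from h import *
o=get_obs();print(o)
for n in("top","scene"):
    im=get_image(n);save(im,n+".png");W=pts(im);np.save(n+".npy",W)
    print(n,im["fx"],im["rvec"],im["tvec"])
E
```

```text
pics
{'time': 0.0, 'joint_pos': array([ 9.78670618e-01,  2.63547333e-01, -4.89431148e-02,  1.25944468e+00,
       -8.33485298e-06,  1.41552874e+00]), 'joint_vel': array([-0.00077163,  0.00131639, -0.0026107 ,  0.0006501 ,  0.00038552,
        0.00103037]), 'joint_torque': array([ 1.09468201e-04, -6.37617159e+01,  3.84569907e+01,  1.36316646e-02,
        2.13532871e-05, -4.34048002e-05]), 'tcp_pos': array([0.22192632, 0.47541594, 0.19421022]), 'tcp_rot': array([-2.03985032e-04,  2.16696242e-01,  9.76238913e-01, -5.31623758e-04]), 'wrist_force': array([-0.47015969, -0.3897256 , -0.00721966]), 'ft_torque': array([-0.01112503, -0.01892856,  0.00889171]), 'grip_force': 0.0, 'finger_gap': 0.08558025495830655}
top 459.62267853548366 [ 2.08848976 -2.14642637  0.18849341] [0.25008787 0.61825739 1.08752548]
scene 403.6901728432039 [ 1.96035031 -0.76112048  0.4222281 ] [-0.32356278  0.35900944  0.37299448]
```

View pics/top.png

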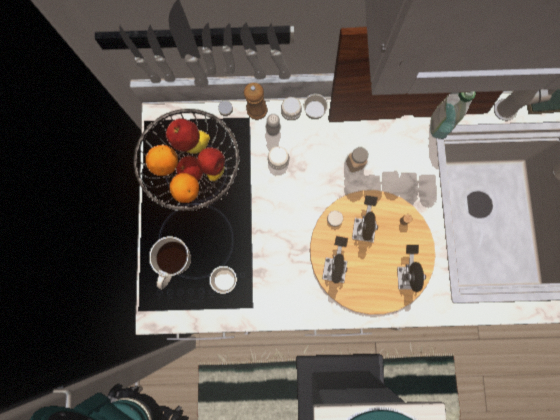

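View pics/scene.png

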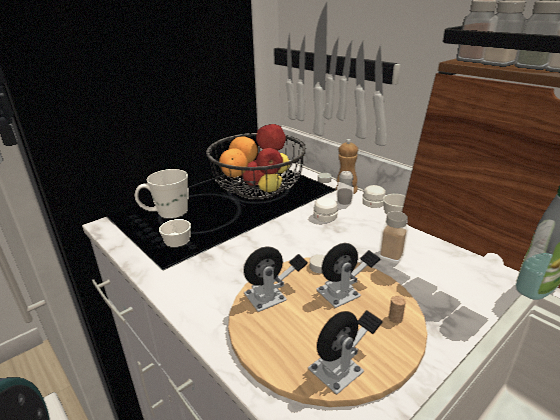

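The top view shows the dolly at about (373,252). Its wheels are at (370,226), (338,268) and (411,275), with tabs at (371,201), (341,241) and (413,249). The cork is at (406,219) and the cap at (335,218). Next I locate each of them.

```bash
cat > m.py <<'E'
from h import *
im=cv2.imread("pics/top.png");W=np.load("top.npy");S=np.load("scene.npy");si=cv2.imread("pics/scene.png")
def near(u,v,r=3): return np.nanmedian(W[v-r:v+r+1,u-r:u+r+1].reshape(-1,3),0)
for n,(u,v) in dict(cork=(406,219),cap=(335,218),jar=(359,157),t1=(371,201),t2=(341,241),t3=(413,249),woodc=(373,252)).items(): print(n,near(u,v).round(4))
dark=lambda i:i.max(2)<75
D=np.vstack([W[dark(im)],S[dark(si)]]);src=np.r_[np.zeros(dark(im).sum()),np.ones(dark(si).sum())]
for k,(u,v) in enumerate([(370,226),(338,268),(411,275)]):
    w0=near(u,v)[:2]
    for s in(0,1):
        m=(src==s)&(D[:,2]>.085)&(D[:,2]<.13)&(np.hypot(*(D[:,:2]-w0).T)<.05)
        p=D[m];c=p.mean(0);
        r=cv2.minAreaRect((p[:,:2]*1000).astype(np.float32));vals,vec=np.linalg.eigh(np.cov(p[:,:2].T))
        a=vec[:,1];a=a*np.sign(a[0])
        print('wheel',k+1,'topscene'[s*3:s*3+5],len(p),c.round(4),p[:,2].max().round(4),np.degrees(np.arctan2(a[1],a[0])).round(1),r)
        m=(src==s)&(D[:,2]>.05)&(D[:,2]<.08)&(np.hypot(*(D[:,:2]-w0-[.066,0]).T)<.03)
        p=D[m]
        if len(p)>5: print('  tab',len(p),p.mean(0).round(4), cv2.minAreaRect((p[:,:2]*1000).astype(np.float32)))
E
python3 m.py
```

```text
cork [ 0.594  -0.0869  0.0543]
cap [0.6052 0.0872 0.0314]
jar [0.745  0.0282 0.0954]
t1 [ 6.398e-01 -5.000e-04  6.530e-02]
t2 [0.5421 0.0794 0.0664]
t3 [ 0.5179 -0.0947  0.066 ]
woodc [ 0.5179 -0.0073  0.0153]
wheel 1 topsc 195 [0.5705 0.0171 0.1085] 0.1216 -9.4 ((572.8367919921875, 15.399688720703125), (17.32042121887207, 62.54494094848633), 80.5656509399414)
  tab 68 [0.6418 0.0012 0.0665] ((641.0307006835938, 0.5981340408325195), (23.535404205322266, 16.831485748291016), 88.22087860107422)
wheel 1 scene 531 [0.5695 0.0069 0.1014] 0.1177 -14.7 ((573.410888671875, 2.397716522216797), (25.880523681640625, 67.58873748779297), 75.92198944091797)
  tab 150 [ 0.6408 -0.002   0.0637] ((642.09228515625, -2.082714080810547), (26.144344329833984, 21.341718673706055), 80.6592788696289)
wheel 2 topsc 184 [0.473  0.0959 0.1099] 0.1212 -11.0 ((473.9308166503906, 94.6802978515625), (17.770944595336914, 64.20726013183594), 78.26209259033203)
  tab 56 [0.5416 0.0801 0.0659] ((541.9425048828125, 79.96107482910156), (24.75426483154297, 15.266040802001953), 75.66263580322266)
wheel 2 scene 563 [0.4721 0.0862 0.1015] 0.1176 -14.0 ((473.4039611816406, 82.8318862915039), (24.18745231628418, 66.85116577148438), 71.30581665039062)
  tab 127 [0.5419 0.0776 0.0641] ((542.4688720703125, 77.8785171508789), (25.31589698791504, 19.550764083862305), 77.37626647949219)
wheel 3 topsc 232 [ 0.4494 -0.0872  0.1073] 0.1207 -1.5 ((450.72039794921875, -82.964111328125), (27.460186004638672, 63.47904968261719), 89.60668182373047)
  tab 75 [ 0.5178 -0.092   0.0661] ((517.9894409179688, -91.86070251464844), (26.145404815673828, 14.792032241821289), 89.67945098876953)
wheel 3 scene 833 [ 0.444  -0.0977  0.1029] 0.1174 -6.0 ((449.8415222167969, -95.85734558105469), (17.77410316467285, 66.58155822753906), 86.50613403320312)
  tab 305 [ 0.5185 -0.0966  0.0639] ((519.0867309570312, -95.61810302734375), (29.4655704498291, 21.05241584777832), 87.76544189453125)
```

```bash
cat >> h.py <<'E'
from scipy.spatial.transform import Rotation as Ro
def tool(): 
    o=get_obs();q=o["tcp_rot"];return o,Ro.from_quat([q[1],q[2],q[3],q[0]]).as_matrix()
def go(x,y,z,ydeg):
    "shift in tool axes after spinning first, ydeg = world heading wanted of tool y"
    o,R=tool();h=np.degrees(np.arctan2(R[1,1],R[0,1]))
    d=np.array([x,y,z])-o["tcp_pos"]
    s=-((ydeg-h+180)%360-180);R2=R@Ro.from_euler('z',s,degrees=True).as_matrix()
    print("tcp",o["tcp_pos"].round(4),"hdg",round(h,2),"spin",round(s,2),"d now",(R.T@d).round(4),"d after spin",(R2.T@d).round(4),"gap",round(o["finger_gap"],4),"F",o["wrist_force"].round(2),"Ft",(R.T@o["wrist_force"]).round(2))
E
python3 -c "
from h import *
go(.4735,.0905,.195,79)"
```

```text
tcp [0.2219 0.4755 0.1943] hdg 64.97 spin -14.03 d now [-0.3908 -0.2424 -0.0006] d after spin [-0.3204 -0.3299 -0.0006] gap 0.0851 F [ 0.2  -0.62 -0.94] Ft [-0.45 -0.47  0.94]
```

Call:
move_arm:
  plan:
    - {"spin":-7,"hand":0.034}
    - {"spin":-7}
    - {"dx":-0.04,"dy":-0.041}
    - {"dx":-0.04,"dy":-0.041}
    - {"dx":-0.04,"dy":-0.041}
  grip_force: 20

```text
$.plan[0]: bad value
```

Call:
move_arm:
  plan:
    - {"dx":-0.04,"dy":-0.041}
    - {"dx":-0.04,"dy":-0.041}
    - {"dx":-0.04,"dy":-0.041}
    - {"dx":-0.04,"dy":-0.041}
    - {"dx":-0.04,"dy":-0.041}

```text
$.plan[0]: bad value
```

Call:
move_arm:
  plan:
    - {}
    - {}

```text
$.plan[0]: bad value
```

```bash
python3 -c "
from h import *
go(.4735,.0905,.195,79)
im=get_image('wrist');save(im,'w1.png');print(im['T_tool_cam'],im['fx'])
o,R=tool();z=im['z_map'];v,u=np.indices(z.shape)
P=np.stack([(u-im['cx'])/im['fx']*z,(v-im['cy'])/im['fy']*z,z],-1)
T=np.array(im['T_tool_cam']);W=(P@T[:3,:3].T+T[:3,3])@R.T+o['tcp_pos'];np.save('w1.npy',W)
"
```

```text
tcp [0.2219 0.4755 0.1943] hdg 64.97 spin -14.03 d now [-0.3908 -0.2424 -0.0006] d after spin [-0.3204 -0.3299 -0.0006] gap 0.0851 F [ 0.2  -0.62 -0.94] Ft [-0.45 -0.47  0.94]
[[ 1.31543395e-03 -9.48798512e-01 -3.15879176e-01  8.07524486e-02]
 [ 9.99998981e-01  1.07274003e-03  9.42190824e-04  2.29111575e-04]
 [-5.55093014e-04 -3.15880094e-01  9.48798956e-01 -1.78930746e-01]
 [ 0.00000000e+00  0.00000000e+00  0.00000000e+00  1.00000000e+00]] 371.05280456992847
```

All five fields are probably needed in each row.

Call:
move_arm:
  plan:
    - {"dx":0,"dy":0,"dz":0,"spin":-7,"hand":0.034}
    - {"dx":0,"dy":0,"dz":0,"spin":-7,"hand":0.034}
    - {"dx":-0.04,"dy":-0.041,"dz":0,"spin":0,"hand":0.034}
    - {"dx":-0.04,"dy":-0.041,"dz":0,"spin":0,"hand":0.034}
    - {"dx":-0.04,"dy":-0.041,"dz":0,"spin":0,"hand":0.034}
  grip_force: 20

```text
time: 0.78
tcp_pos: [0.3169, 0.3306, 0.1945]
tcp_rot: [-0.0, 0.096, 0.995, -0.0]
wrist_force: [1.0, 0.1, -0.0]
finger_gap: 0.0343
grip_force: 0.0
```

Call:
move_arm:
  plan:
    - {"dx":-0.04,"dy":-0.041,"dz":0,"spin":0,"hand":0.034}
    - {"dx":-0.04,"dy":-0.041,"dz":0,"spin":0,"hand":0.034}
    - {"dx":-0.04,"dy":-0.041,"dz":0,"spin":0,"hand":0.034}
    - {"dx":-0.04,"dy":-0.041,"dz":0,"spin":0,"hand":0.034}
    - {"dx":-0.04,"dy":-0.041,"dz":0,"spin":0,"hand":0.034}

```text
time: 1.4
tcp_pos: [0.4742, 0.0908, 0.1947]
tcp_rot: [0.0, 0.096, 0.995, 0.0]
wrist_force: [0.3, 1.4, -0.2]
finger_gap: 0.034
grip_force: 0.0
```

Call:
move_arm:
  plan:
    - {"dx":0,"dy":0,"dz":0,"spin":0,"hand":0.034}
    - {"dx":0,"dy":0,"dz":0,"spin":0,"hand":0.034}

```text
time: 1.65
tcp_pos: [0.4731, 0.0926, 0.1945]
tcp_rot: [-0.0, 0.096, 0.995, 0.0]
wrist_force: [0.4, 0.1, 0.2]
finger_gap: 0.0339
grip_force: 0.0
```

```bash
python3 -c "
from h import *
go(.4735,.0905,.195,79)
im=get_image('wrist');save(im,'w1.png')
o,R=tool();z=im['z_map'];v,u=np.indices(z.shape)
P=np.stack([(u-im['cx'])/im['fx']*z,(v-im['cy'])/im['fy']*z,z],-1)
T=np.array(im['T_tool_cam']);W=(P@T[:3,:3].T+T[:3,3])@R.T+o['tcp_pos'];np.save('w1.npy',W)
"
```

```text
tcp [0.4731 0.0926 0.1945] hdg 78.94 spin -0.06 d now [-0.0008 -0.002  -0.0005] d after spin [-0.0008 -0.002  -0.0005] gap 0.0339 F [0.42 0.09 0.21] Ft [-0.39  0.17 -0.21]
```

View pics/w1.png

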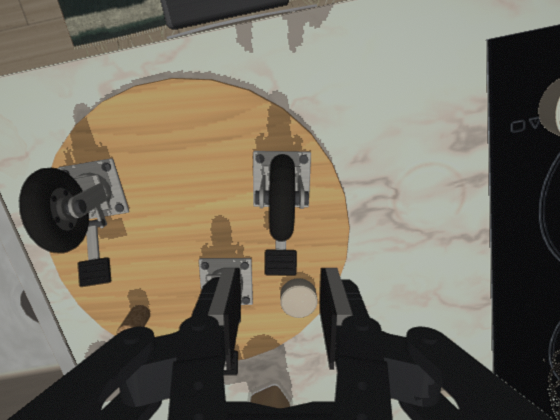

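The wrist view shows wheel 2 at (282,195), upright and centred between the fingers (their midpoint is about 283). Its tab is at (281,262), and wheel 3 is at (60,210) on the left. I compute the numbers.

```bash
python3 -c "
from h import *
W=np.load('w1.npy');im=cv2.imread('pics/w1.png')
o,R=tool();L=(W-o['tcp_pos'])@R
d=(im.max(2)<70)
for nm,(u0,u1,v0,v1) in dict(wh2=(262,305,145,245),tab2=(262,300,248,278),tab3=(75,115,257,290),wh3=(15,85,160,255)).items():
    m=np.zeros(d.shape,bool);m[v0:v1,u0:u1]=True;m&=d&(W[...,2]>(.1 if nm[0]=='w' else .055))
    p=W[m];l=L[m];print(nm,len(p),p.mean(0).round(4),p[:,2].max().round(4),'tool',l.mean(0).round(4),l.min(0).round(4),l.max(0).round(4))
"
```

```text
wh2 1756 [0.473  0.0947 0.1125] 0.3736 tool [0.0002 0.0016 0.0821] [-0.0341 -0.0079 -0.1789] [0.0807 0.0111 0.0946]
tab2 773 [0.5425 0.0804 0.0656] 0.3736 tool [-0.0708  0.0008  0.1289] [-0.0815 -0.0132 -0.1789] [0.0807 0.0155 0.1364]
tab3 782 [ 0.5196 -0.0905  0.065 ] 0.3736 tool [-0.0809 -0.1714  0.1295] [-0.0933 -0.1878 -0.1789] [8.070e-02 1.000e-04 1.383e-01]
wh3 1978 [ 0.4499 -0.0844  0.1124] 0.3736 tool [-0.0114 -0.1787  0.0822] [-0.0449 -0.1945 -0.1789] [0.0807 0.0001 0.0946]
```

Call:
move_arm:
  plan:
    - {"dx":0,"dy":0.0015,"dz":0.03,"spin":0,"hand":0.034}
    - {"dx":0,"dy":0,"dz":0.03,"spin":0,"hand":0.032}
    - {"dx":0,"dy":0,"dz":0.025,"spin":0,"hand":0.03}
    - {"dx":0,"dy":0,"dz":0.0125,"spin":0,"hand":0.03}
    - {"dx":0,"dy":0,"dz":0,"spin":0,"hand":0.03}

```text
time: 2.33
tcp_pos: [0.4732, 0.0946, 0.0971]
tcp_rot: [-0.0, 0.096, 0.995, -0.0]
wrist_force: [-0.4, 0.5, -0.6]
finger_gap: 0.0303
grip_force: 0.0
```

Call:
move_arm:
  plan:
    - {"dx":0,"dy":0,"dz":0,"spin":0,"hand":0.03}
    - {"dx":0,"dy":0.001,"dz":0,"spin":0,"hand":0.03}
    - {"dx":0,"dy":0.001,"dz":0,"spin":0,"hand":0.03}
    - {"dx":0,"dy":0,"dz":0,"spin":0,"hand":0.03}

```text
time: 2.82
tcp_pos: [0.4742, 0.096, 0.0973]
tcp_rot: [0.0, 0.096, 0.995, 0.0]
wrist_force: [-0.6, 0.6, -0.3]
finger_gap: 0.0301
grip_force: 0.0
```

```bash
python3 -c "
from h import *
go(.473,.0945,.097,78)
im=get_image('wrist');save(im,'w2.png')"
```

```text
tcp [0.4742 0.096  0.0973] hdg 78.97 spin 0.97 d now [ 0.0009 -0.0017  0.0003] d after spin [ 0.0009 -0.0018  0.0003] gap 0.0301 F [-0.62  0.64 -0.28] Ft [0.73 0.51 0.28]
```

View pics/w2.png

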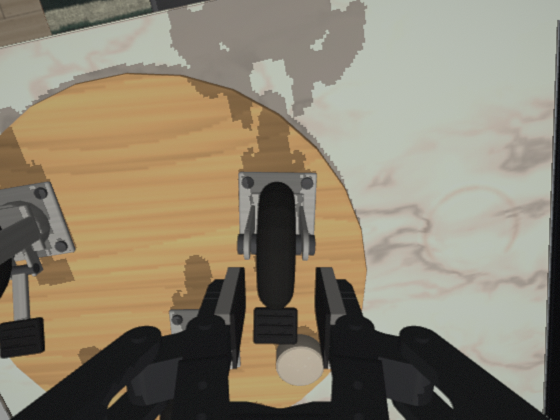

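The wrist view shows the tyre (u 258–295) between the pads (u 243 and 315). I now feel towards +y.

Call:
move_arm:
  plan:
    - {"dx":0,"dy":0.001,"dz":0,"spin":0,"hand":0.03}
    - {"dx":0,"dy":0.001,"dz":0,"spin":0,"hand":0.03}
    - {"dx":0,"dy":0,"dz":0,"spin":0,"hand":0.03}

```text
time: 3.25
tcp_pos: [0.4745, 0.098, 0.0972]
tcp_rot: [-0.0, 0.096, 0.995, -0.0]
wrist_force: [-0.1, -0.7, -0.1]
finger_gap: 0.0301
grip_force: 0.0
```

Call:
move_arm:
  plan:
    - {"dx":0,"dy":0.0005,"dz":0,"spin":0,"hand":0.03}
    - {"dx":0,"dy":0,"dz":0,"spin":0,"hand":0.03}

```text
time: 3.5
tcp_pos: [0.4746, 0.0985, 0.0972]
tcp_rot: [0.0, 0.096, 0.995, 0.0]
wrist_force: [0.1, -0.0, -0.0]
finger_gap: 0.0297
grip_force: 0.0
```

Call:
move_arm:
  plan:
    - {"dx":0,"dy":0.0005,"dz":0,"spin":0,"hand":0.03}
    - {"dx":0,"dy":0.0005,"dz":0,"spin":0,"hand":0.03}
    - {"dx":0,"dy":0,"dz":0,"spin":0,"hand":0.03}

```text
time: 3.88
tcp_pos: [0.4748, 0.0995, 0.0972]
tcp_rot: [0.0, 0.096, 0.995, -0.0]
wrist_force: [-0.1, -0.0, 0.0]
finger_gap: 0.0299
grip_force: 0.0
```

Call:
move_arm:
  plan:
    - {"dx":0,"dy":0.0005,"dz":0,"spin":0,"hand":0.03}
    - {"dx":0,"dy":0.0005,"dz":0,"spin":0,"hand":0.03}
    - {"dx":0,"dy":0,"dz":0,"spin":0,"hand":0.03}

```text
time: 4.25
tcp_pos: [0.475, 0.1005, 0.0972]
tcp_rot: [0.0, 0.096, 0.995, 0.0]
wrist_force: [0.7, 1.3, 0.5]
finger_gap: 0.0306
grip_force: 0.0
```

Call:
move_arm:
  plan:
    - {"dx":0,"dy":0.0005,"dz":0,"spin":0,"hand":0.03}
    - {"dx":0,"dy":0.0005,"dz":0,"spin":0,"hand":0.03}
    - {"dx":0,"dy":0,"dz":0,"spin":0,"hand":0.03}

```text
time: 4.62
tcp_pos: [0.4752, 0.1014, 0.0972]
tcp_rot: [0.0, 0.096, 0.995, 0.0]
wrist_force: [-0.7, -1.1, 0.0]
finger_gap: 0.0297
grip_force: 0.0
```

Call:
move_arm:
  plan:
    - {"dx":0,"dy":0.0005,"dz":0,"spin":0,"hand":0.03}
    - {"dx":0,"dy":0.0005,"dz":0,"spin":0,"hand":0.03}
    - {"dx":0,"dy":0,"dz":0,"spin":0,"hand":0.03}

```text
time: 5.0
tcp_pos: [0.4754, 0.1024, 0.0972]
tcp_rot: [-0.0, 0.096, 0.995, 0.0]
wrist_force: [0.1, -0.2, 0.4]
finger_gap: 0.0299
grip_force: 0.0
```

```bash
python3 -c "
from h import *
go(.473,.0945,.097,78)
im=get_image('wrist');save(im,'w3.png')"
```

```text
tcp [0.4754 0.1024 0.0972] hdg 78.97 spin 0.97 d now [ 0.0008 -0.0082  0.0002] d after spin [ 0.0007 -0.0082  0.0002] gap 0.0299 F [ 0.14 -0.18  0.43] Ft [-0.17 -0.15 -0.43]
```

View pics/w3.png

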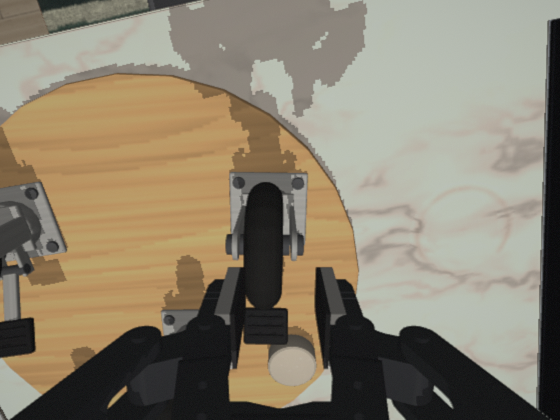

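The tyre's left edge (u 245) is now close to the left pad (u 240), and the wheel is still upright. I continue.

Call:
move_arm:
  plan:
    - {"dx":0,"dy":0.0005,"dz":0,"spin":0,"hand":0.03}
    - {"dx":0,"dy":0.0005,"dz":0,"spin":0,"hand":0.03}
    - {"dx":0,"dy":0,"dz":0,"spin":0,"hand":0.03}

```text
time: 5.42
tcp_pos: [0.4756, 0.1034, 0.0972]
tcp_rot: [0.0, 0.096, 0.995, 0.0]
wrist_force: [0.8, 0.0, 0.4]
finger_gap: 0.0298
grip_force: 0.0
```

```bash
cat >> h.py <<'E'
def wrist(n):
    o,R=tool();im=get_image('wrist');save(im,n)
    z=im['z_map'];v,u=np.indices(z.shape)
    P=np.stack([(u-im['cx'])/im['fx']*z,(v-im['cy'])/im['fy']*z,z],-1)
    T=np.array(im['T_tool_cam']);L=P@T[:3,:3].T+T[:3,3];L[z==0]=np.nan
    return im['frame'],L
E
python3 -c "
from h import *
f,L=wrist('w4.png')
for v in (200,230,250,265,280,295,310,330):
    print(v,[tuple((L[v,u]*1000).round(0)) for u in range(222,330,6)])
"
```

```text
200 [(np.float64(3.0), np.float64(-42.0), np.float64(81.0)), (np.float64(3.0), np.float64(-37.0), np.float64(79.0)), (np.float64(4.0), np.float64(-33.0), np.float64(78.0)), (np.float64(8.0), np.float64(-27.0), np.float64(63.0)), (np.float64(25.0), np.float64(-17.0), np.float64(6.0)), (np.float64(27.0), np.float64(-14.0), np.float64(2.0)), (np.float64(28.0), np.float64(-11.0), np.float64(-1.0)), (np.float64(27.0), np.float64(-8.0), np.float64(-1.0)), (np.float64(27.0), np.float64(-5.0), np.float64(1.0)), (np.float64(26.0), np.float64(-2.0), np.float64(4.0)), (np.float64(8.0), np.float64(2.0), np.float64(63.0)), (np.float64(8.0), np.float64(6.0), np.float64(64.0)), (np.float64(4.0), np.float64(11.0), np.float64(78.0)), (np.float64(4.0), np.float64(15.0), np.float64(78.0)), (np.float64(3.0), np.float64(20.0), np.float64(82.0)), (np.float64(2.0), np.float64(24.0), np.float64(82.0)), (np.float64(2.0), np.float64(29.0), np.float64(84.0)), (np.float64(3.0), np.float64(33.0), np.float64(82.0))]
230 [(np.float64(-21.0), np.float64(-43.0), np.float64(82.0)), (np.float64(-22.0), np.float64(-39.
[... 6431 characters left out ...]
at64(31.0)), (np.float64(-72.0), np.float64(-14.0), np.float64(30.0)), (np.float64(-73.0), np.float64(-10.0), np.float64(32.0)), (np.float64(-73.0), np.float64(-6.0), np.float64(31.0)), (np.float64(-74.0), np.float64(-2.0), np.float64(33.0)), (np.float64(-74.0), np.float64(2.0), np.float64(32.0)), (np.float64(-110.0), np.float64(7.0), np.float64(82.0)), (np.float64(-110.0), np.float64(12.0), np.float64(83.0)), (np.float64(-109.0), np.float64(17.0), np.float64(81.0)), (np.float64(-110.0), np.float64(22.0), np.float64(82.0)), (np.float64(-110.0), np.float64(27.0), np.float64(82.0)), (np.float64(-8.0), np.float64(15.0), np.float64(-57.0)), (np.float64(3.0), np.float64(15.0), np.float64(-73.0))]
```

```bash
python3 -c "
from h import *
im=get_image('scene');f=im['frame'][150:400,150:450];cv2.imwrite('pics/s2.png',cv2.resize(f,None,fx=2.4,fy=2.4)[:,:,::-1])
np.save('s2.npy',pts(im))"
```

```text
(no output)
```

View pics/s2.png

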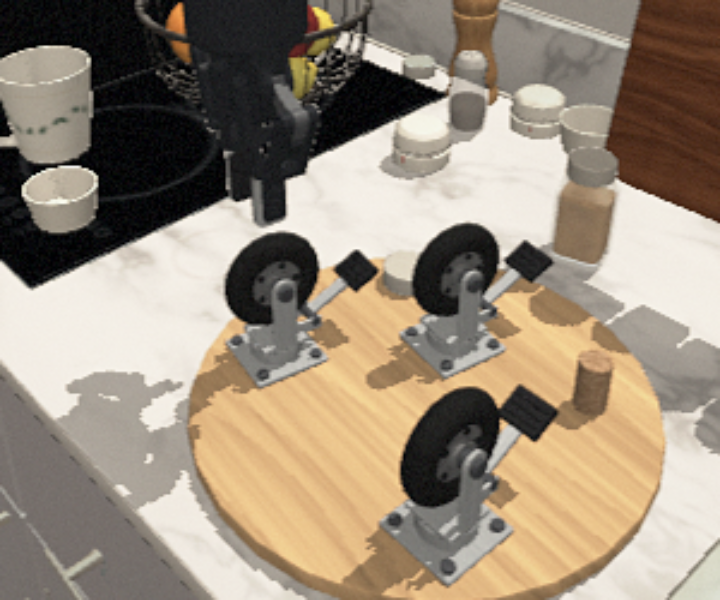

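The scene view shows the fingertips (crop 268,218) hanging clear above wheel 2 (top at 270,235), so the tips sit higher than the TCP figure suggests. I measure the offset.

```bash
python3 -c "
from h import *
W=np.load('s2.npy')
for x,y in((268,205),(268,212),(268,217),(262,214),(236,190),(240,195)):
    print(x,y,W[150+int(y/2.4),150+int(x/2.4)].round(4))
m=np.zeros(W.shape[:2],bool);m[200:245,240:285]=1
p=W[m];p=p[(np.abs(p[:,0]-.475)<.03)&(np.abs(p[:,1]-.1)<.04)];p=p[p[:,2]>.122];print(len(p),np.sort(p[:,2])[:12].round(4))
go(.475,.0945,.097,78)"
```

```text
268 205 [0.4638 0.0744 0.1553]
268 212 [0.4641 0.0752 0.1493]
268 217 [0.4642 0.0756 0.1455]
262 214 [0.4649 0.0814 0.1442]
236 190 [0.472  0.1185 0.1426]
240 195 [0.4759 0.1188 0.1369]
831 [0.1336 0.1339 0.1341 0.1343 0.1343 0.1346 0.1347 0.1347 0.1348 0.1349
 0.135  0.1351]
tcp [0.4756 0.1034 0.0972] hdg 78.97 spin 0.97 d now [-0.0011 -0.0088  0.0002] d after spin [-0.0013 -0.0088  0.0002] gap 0.0298 F [-0.13 -0.   -0.27] Ft [ 0.13 -0.03  0.27]
```

Call:
move_arm:
  plan:
    - {"dx":0,"dy":-0.009,"dz":0,"spin":0,"hand":0.03}
    - {"dx":0,"dy":0,"dz":0,"spin":0,"hand":0.03}
    - {"dx":0,"dy":0,"dz":0.012,"spin":0,"hand":0.03}
    - {"dx":0,"dy":0,"dz":0.008,"spin":0,"hand":0.03}
    - {"dx":0,"dy":0,"dz":0,"spin":0,"hand":0.03}

```text
time: 6.15
tcp_pos: [0.4732, 0.0946, 0.0763]
tcp_rot: [-0.001, 0.096, 0.995, -0.0]
wrist_force: [-0.5, 0.4, -0.3]
finger_gap: 0.03
grip_force: 0.0
```

Call:
move_arm:
  plan:
    - {"dx":0,"dy":0,"dz":0.006,"spin":0,"hand":0.03}
    - {"dx":0,"dy":0,"dz":0.005,"spin":0,"hand":0.03}
    - {"dx":0,"dy":0,"dz":0.005,"spin":0,"hand":0.03}
    - {"dx":0,"dy":0,"dz":0,"spin":0,"hand":0.03}
    - {"dx":0,"dy":0,"dz":0,"spin":0,"hand":0.03}

```text
time: 6.78
tcp_pos: [0.4739, 0.0945, 0.0613]
tcp_rot: [0.0, 0.096, 0.995, 0.0]
wrist_force: [0.1, -0.8, 0.0]
finger_gap: 0.0301
grip_force: 0.0
```

```bash
python3 -c "
from h import *
go(.473,.0945,.06,78)
f,L=wrist('w5.png')"
```

```text
tcp [0.4739 0.0945 0.0613] hdg 78.97 spin 0.97 d now [ 0.0009 -0.0002  0.0013] d after spin [ 0.0009 -0.0002  0.0013] gap 0.0301 F [ 0.14 -0.82  0.01] Ft [-0.29 -0.78 -0.01]
```

View pics/w5.png

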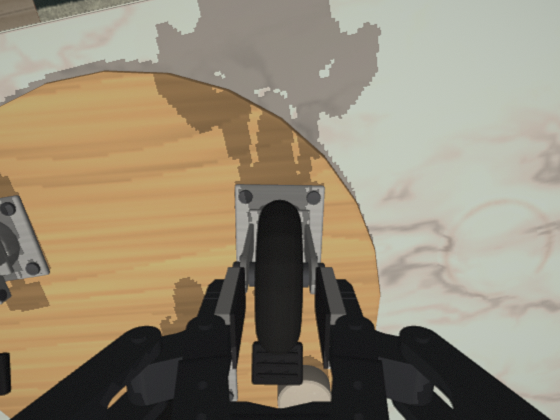

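The tyre (u 258–302) is now truly between the pads (u 242 and 320), centred. I rock it towards +y.

Call:
move_arm:
  plan:
    - {"dx":0,"dy":0.001,"dz":0.003,"spin":0,"hand":0.03}
    - {"dx":0,"dy":0.001,"dz":0,"spin":0,"hand":0.03}
    - {"dx":0,"dy":0.001,"dz":0,"spin":0,"hand":0.03}
    - {"dx":0,"dy":0.0005,"dz":0,"spin":0,"hand":0.03}
    - {"dx":0,"dy":0,"dz":0,"spin":0,"hand":0.03}

```text
time: 7.45
tcp_pos: [0.4745, 0.098, 0.0582]
tcp_rot: [0.0, 0.096, 0.995, -0.0]
wrist_force: [0.0, -0.4, 0.5]
finger_gap: 0.0304
grip_force: 0.0
```

Call:
move_arm:
  plan:
    - {"dx":0,"dy":0.0005,"dz":0,"spin":0,"hand":0.03}
    - {"dx":0,"dy":0,"dz":0,"spin":0,"hand":0.03}

```text
time: 7.7
tcp_pos: [0.4746, 0.0985, 0.0582]
tcp_rot: [0.0, 0.096, 0.995, 0.0]
wrist_force: [-0.4, 0.1, -0.7]
finger_gap: 0.0299
grip_force: 0.0
```

Call:
move_arm:
  plan:
    - {"dx":0,"dy":0.0005,"dz":0,"spin":0,"hand":0.03}
    - {"dx":0,"dy":0.0005,"dz":0,"spin":0,"hand":0.03}
    - {"dx":0,"dy":0,"dz":0,"spin":0,"hand":0.03}

```text
time: 8.07
tcp_pos: [0.4748, 0.0994, 0.0582]
tcp_rot: [0.0, 0.096, 0.995, -0.0]
wrist_force: [-1.2, -0.6, 0.2]
finger_gap: 0.0303
grip_force: 0.5
```

Call:
move_arm:
  plan:
    - {"dx":0,"dy":0.0005,"dz":0,"spin":0,"hand":0.03}
    - {"dx":0,"dy":0,"dz":0,"spin":0,"hand":0.03}
    - {"dx":0,"dy":0,"dz":0,"spin":0,"hand":0.03}

```text
time: 8.45
tcp_pos: [0.4749, 0.0999, 0.0582]
tcp_rot: [-0.0, 0.096, 0.995, 0.0]
wrist_force: [-0.4, -0.9, 0.1]
finger_gap: 0.0299
grip_force: 0.4
```

Call:
move_arm:
  plan:
    - {"dx":0,"dy":0.0005,"dz":0,"spin":0,"hand":0.03}
    - {"dx":0,"dy":0.0003,"dz":0,"spin":0,"hand":0.03}
    - {"dx":0,"dy":0,"dz":0,"spin":0,"hand":0.03}

```text
time: 8.82
tcp_pos: [0.475, 0.1008, 0.0582]
tcp_rot: [-0.0, 0.096, 0.995, 0.0]
wrist_force: [-0.9, -0.4, 0.6]
finger_gap: 0.0298
grip_force: 0.5
```

Call:
move_arm:
  plan:
    - {"dx":0,"dy":0.0005,"dz":0,"spin":0,"hand":0.03}
    - {"dx":0,"dy":0.0005,"dz":0,"spin":0,"hand":0.03}
    - {"dx":0,"dy":0,"dz":0,"spin":0,"hand":0.03}

```text
time: 9.2
tcp_pos: [0.4752, 0.1017, 0.0581]
tcp_rot: [-0.0, 0.096, 0.995, 0.0]
wrist_force: [-0.5, -1.0, 0.8]
finger_gap: 0.0301
grip_force: 0.5
```

Call:
move_arm:
  plan:
    - {"dx":0,"dy":0.0005,"dz":0,"spin":0,"hand":0.03}
    - {"dx":0,"dy":0.0005,"dz":0,"spin":0,"hand":0.03}
    - {"dx":0,"dy":0,"dz":0,"spin":0,"hand":0.03}

```text
time: 9.57
tcp_pos: [0.4753, 0.1025, 0.0582]
tcp_rot: [-0.0, 0.096, 0.995, -0.0]
wrist_force: [-0.9, -3.1, 1.2]
finger_gap: 0.0301
grip_force: 1.7
```

Call:
move_arm:
  plan:
    - {"dx":0,"dy":0.0005,"dz":0,"spin":0,"hand":0.03}
    - {"dx":0,"dy":0,"dz":0,"spin":0,"hand":0.03}
    - {"dx":0,"dy":0,"dz":0,"spin":0,"hand":0.03}

```text
time: 9.95
tcp_pos: [0.4754, 0.1026, 0.0582]
tcp_rot: [-0.0, 0.096, 0.995, -0.001]
wrist_force: [-1.3, -7.0, 2.2]
finger_gap: 0.03
grip_force: 3.2
```

Wheel 2 moves about 4 mm at roughly 0.5–1 N and then meets a stop, so it has play. I rock it across to the other side.

Call:
move_arm:
  plan:
    - {"dx":0,"dy":-0.004,"dz":0,"spin":0,"hand":0.03}
    - {"dx":0,"dy":-0.004,"dz":0,"spin":0,"hand":0.03}
    - {"dx":0,"dy":-0.003,"dz":0,"spin":0,"hand":0.03}
    - {"dx":0,"dy":-0.002,"dz":0,"spin":0,"hand":0.03}
    - {"dx":0,"dy":0,"dz":0,"spin":0,"hand":0.03}

```text
time: 10.58
tcp_pos: [0.4731, 0.0903, 0.0582]
tcp_rot: [0.0, 0.096, 0.995, 0.0]
wrist_force: [0.2, -0.1, 0.5]
finger_gap: 0.0299
grip_force: 0.0
```

Call:
move_arm:
  plan:
    - {"dx":0,"dy":-0.001,"dz":0,"spin":0,"hand":0.03}
    - {"dx":0,"dy":-0.001,"dz":0,"spin":0,"hand":0.03}
    - {"dx":0,"dy":0,"dz":0,"spin":0,"hand":0.03}

```text
time: 10.95
tcp_pos: [0.4726, 0.0884, 0.0582]
tcp_rot: [-0.0, 0.096, 0.995, 0.0]
wrist_force: [0.5, 0.8, 0.8]
finger_gap: 0.0301
grip_force: 0.5
```

Call:
move_arm:
  plan:
    - {"dx":0,"dy":-0.0005,"dz":0,"spin":0,"hand":0.03}
    - {"dx":0,"dy":-0.0005,"dz":0,"spin":0,"hand":0.03}
    - {"dx":0,"dy":0,"dz":0,"spin":0,"hand":0.03}

```text
time: 11.32
tcp_pos: [0.4724, 0.0874, 0.0582]
tcp_rot: [-0.0, 0.096, 0.995, 0.0]
wrist_force: [-0.5, 1.3, 0.5]
finger_gap: 0.0302
grip_force: 0.6
```

Call:
move_arm:
  plan:
    - {"dx":0,"dy":-0.0005,"dz":0,"spin":0,"hand":0.03}
    - {"dx":0,"dy":-0.0005,"dz":0,"spin":0,"hand":0.03}
    - {"dx":0,"dy":0,"dz":0,"spin":0,"hand":0.03}

```text
time: 11.7
tcp_pos: [0.4723, 0.0864, 0.0582]
tcp_rot: [-0.0, 0.096, 0.995, -0.0]
wrist_force: [-0.0, 0.9, 0.1]
finger_gap: 0.0301
grip_force: 0.5
```

Call:
move_arm:
  plan:
    - {"dx":0,"dy":-0.0005,"dz":0,"spin":0,"hand":0.03}
    - {"dx":0,"dy":-0.0005,"dz":0,"spin":0,"hand":0.03}
    - {"dx":0,"dy":0,"dz":0,"spin":0,"hand":0.03}

```text
time: 12.08
tcp_pos: [0.4722, 0.0857, 0.0582]
tcp_rot: [0.0, 0.096, 0.995, 0.0]
wrist_force: [0.3, 4.2, 0.7]
finger_gap: 0.03
grip_force: 1.8
```

Stops are at y 0.1025 and 0.0857. I do the second to-and-fro with the known travel.

Call:
move_arm:
  plan:
    - {"dx":0,"dy":0.005,"dz":0,"spin":0,"hand":0.03}
    - {"dx":0,"dy":0.004,"dz":0,"spin":0,"hand":0.03}
    - {"dx":0,"dy":0.004,"dz":0,"spin":0,"hand":0.03}
    - {"dx":0,"dy":0.0025,"dz":0,"spin":0,"hand":0.03}
    - {"dx":0,"dy":0.0015,"dz":0,"spin":0,"hand":0.03}

```text
time: 12.7
tcp_pos: [0.4753, 0.1023, 0.0582]
tcp_rot: [-0.0, 0.096, 0.995, -0.0]
wrist_force: [0.3, -1.6, 0.8]
finger_gap: 0.0302
grip_force: 0.7
```

Call:
move_arm:
  plan:
    - {"dx":0,"dy":0,"dz":0,"spin":0,"hand":0.03}
    - {"dx":0,"dy":0.0003,"dz":0,"spin":0,"hand":0.03}
    - {"dx":0,"dy":0,"dz":0,"spin":0,"hand":0.03}

```text
time: 13.08
tcp_pos: [0.4754, 0.1024, 0.0582]
tcp_rot: [-0.0, 0.096, 0.995, -0.0]
wrist_force: [-0.9, -1.4, -0.4]
finger_gap: 0.0301
grip_force: 0.8
```

Call:
move_arm:
  plan:
    - {"dx":0,"dy":-0.005,"dz":0,"spin":0,"hand":0.03}
    - {"dx":0,"dy":-0.004,"dz":0,"spin":0,"hand":0.03}
    - {"dx":0,"dy":-0.004,"dz":0,"spin":0,"hand":0.03}
    - {"dx":0,"dy":-0.0025,"dz":0,"spin":0,"hand":0.03}
    - {"dx":0,"dy":-0.0018,"dz":0,"spin":0,"hand":0.03}

```text
time: 13.7
tcp_pos: [0.4721, 0.0855, 0.0582]
tcp_rot: [-0.0, 0.096, 0.995, 0.0]
wrist_force: [0.7, 6.1, 1.7]
finger_gap: 0.03
grip_force: 2.9
```

Call:
move_arm:
  plan:
    - {"dx":0,"dy":0,"dz":0,"spin":0,"hand":0.03}
    - {"dx":0,"dy":-0.0003,"dz":0,"spin":0,"hand":0.03}
    - {"dx":0,"dy":0,"dz":0,"spin":0,"hand":0.03}

```text
time: 14.08
tcp_pos: [0.4721, 0.0855, 0.0582]
tcp_rot: [0.0, 0.096, 0.995, 0.0]
wrist_force: [1.1, 4.3, 1.6]
finger_gap: 0.0301
grip_force: 2.5
```

Wheel 2 is left tipped to −y. Now I release it, rise and go to wheel 3 to check that one too.

Call:
move_arm:
  plan:
    - {"dx":0,"dy":0.0047,"dz":0,"spin":0,"hand":0.03}
    - {"dx":0,"dy":0,"dz":0,"spin":0,"hand":0.03}
    - {"dx":0,"dy":0,"dz":-0.04,"spin":0,"hand":0.03}
    - {"dx":0,"dy":0,"dz":-0.04,"spin":0,"hand":0.03}
    - {"dx":0,"dy":0,"dz":0,"spin":-8,"hand":0.03}

```text
time: 14.7
tcp_pos: [0.4744, 0.0897, 0.1407]
tcp_rot: [0.002, 0.025, 1.0, -0.0]
wrist_force: [-0.3, -0.0, -1.3]
finger_gap: 0.03
grip_force: 0.0
```

```bash
python3 -c "
from h import *
go(.450,-.090,.137,87)"
```

```text
tcp [0.4744 0.0897 0.1407] hdg 87.12 spin 0.12 d now [ 0.0153 -0.1807  0.0036] d after spin [ 0.0149 -0.1807  0.0036] gap 0.03 F [-0.35 -0.04 -1.34] Ft [ 0.35 -0.06  1.34]
```

Call:
move_arm:
  plan:
    - {"dx":0.004,"dy":-0.045,"dz":0,"spin":0,"hand":0.03}
    - {"dx":0.004,"dy":-0.045,"dz":0,"spin":0,"hand":0.03}
    - {"dx":0.004,"dy":-0.045,"dz":0,"spin":0,"hand":0.03}
    - {"dx":0.003,"dy":-0.0457,"dz":0,"spin":0,"hand":0.03}
    - {"dx":0,"dy":0,"dz":0,"spin":0,"hand":0.03}

```text
time: 15.32
tcp_pos: [0.4481, -0.0923, 0.1381]
tcp_rot: [-0.0, 0.028, 1.0, -0.0]
wrist_force: [-0.4, 0.4, 0.1]
finger_gap: 0.0299
grip_force: 0.0
```

```bash
cat >> h.py <<'E'
def under(n):
    "tyre of the wheel near the tool axis: tool-y centre per tool-x slice"
    f,L=wrist(n);o,R=tool();W=L@R.T+o['tcp_pos']
    m=(f.max(2)<70)&(W[...,2]>.104)&(W[...,2]<.125)&(np.abs(L[...,0])<.03)&(np.abs(L[...,1])<.03)
    p=L[m]
    for a in range(-30,30,10):
        q=p[(p[:,0]*1000>=a)&(p[:,0]*1000<a+10)]
        if len(q)>10: print(a,len(q),'ymin,max,mid',(np.r_[q[:,1].min(),q[:,1].max(),(q[:,1].min()+q[:,1].max())/2]*1000).round(1),'z',W[m][:,2].max().round(4))
    m=(f.max(2)<70)&(W[...,2]>.055)&(W[...,2]<.075)&(np.abs(L[...,1])<.035)&(L[...,0]<-.03)&(L[...,0]>-.11)
    p=L[m];print('tab',len(p),p.mean(0).round(4) if len(p) else '')
E
python3 -c "
from h import *
go(.450,-.090,.137,87);under('w6.png')"
```

```text
tcp [ 0.4481 -0.0923  0.1381] hdg 86.76 spin -0.24 d now [-0.0018  0.0024  0.0011] d after spin [-0.0018  0.0024  0.0011] gap 0.0299 F [-0.41  0.39  0.12] Ft [ 0.43  0.36 -0.12]
-30 232 ymin,max,mid [-7.1 10.5  1.7] z 0.1179
-20 391 ymin,max,mid [-8.1 10.9  1.4] z 0.1179
-10 491 ymin,max,mid [-8.6 10.8  1.1] z 0.1179
0 579 ymin,max,mid [-9.4 10.7  0.7] z 0.1179
10 552 ymin,max,mid [-8.6 10.   0.7] z 0.1179
20 60 ymin,max,mid [-5.   5.7  0.4] z 0.1179
tab 1113 [-0.071   0.0034  0.0735]
```

Call:
move_arm:
  plan:
    - {"dx":-0.001,"dy":0.001,"dz":0.02,"spin":-2,"hand":0.03}
    - {"dx":0,"dy":0,"dz":0,"spin":0,"hand":0.03}
    - {"dx":0,"dy":0,"dz":0.025,"spin":0,"hand":0.03}
    - {"dx":0,"dy":0,"dz":0.025,"spin":0,"hand":0.03}
    - {"dx":0,"dy":0,"dz":0.01,"spin":0,"hand":0.03}

```text
time: 16.0
tcp_pos: [0.4491, -0.0881, 0.0578]
tcp_rot: [-0.001, 0.009, 1.0, 0.0]
wrist_force: [0.2, -0.3, -0.1]
finger_gap: 0.0297
grip_force: 0.0
```

Call:
move_arm:
  plan:
    - {"dx":0,"dy":0,"dz":0,"spin":0,"hand":0.03}
    - {"dx":0,"dy":0.001,"dz":0,"spin":0,"hand":0.03}
    - {"dx":0,"dy":0.001,"dz":0,"spin":0,"hand":0.03}
    - {"dx":0,"dy":0.001,"dz":0,"spin":0,"hand":0.03}
    - {"dx":0,"dy":0,"dz":0,"spin":0,"hand":0.03}

```text
time: 16.62
tcp_pos: [0.4499, -0.0863, 0.0586]
tcp_rot: [0.0, 0.009, 1.0, -0.0]
wrist_force: [1.1, -4.2, 3.0]
finger_gap: 0.03
grip_force: 1.6
```

Call:
move_arm:
  plan:
    - {"dx":0,"dy":0.0005,"dz":0,"spin":0,"hand":0.03}
    - {"dx":0,"dy":0,"dz":0,"spin":0,"hand":0.03}
    - {"dx":0,"dy":0,"dz":0,"spin":0,"hand":0.03}

```text
time: 17.0
tcp_pos: [0.4499, -0.086, 0.0585]
tcp_rot: [0.0, 0.009, 1.0, -0.001]
wrist_force: [-0.5, -6.1, 4.6]
finger_gap: 0.0298
grip_force: 2.9
```

Call:
move_arm:
  plan:
    - {"dx":0,"dy":-0.004,"dz":0,"spin":0,"hand":0.03}
    - {"dx":0,"dy":-0.004,"dz":0,"spin":0,"hand":0.03}
    - {"dx":0,"dy":-0.002,"dz":0,"spin":0,"hand":0.03}
    - {"dx":0,"dy":0,"dz":0,"spin":0,"hand":0.03}

```text
time: 17.5
tcp_pos: [0.4493, -0.0955, 0.0581]
tcp_rot: [-0.0, 0.009, 1.0, 0.0]
wrist_force: [-0.6, -1.4, -0.3]
finger_gap: 0.0301
grip_force: 0.0
```

Call:
move_arm:
  plan:
    - {"dx":0,"dy":-0.0007,"dz":0,"spin":0,"hand":0.03}
    - {"dx":0,"dy":0,"dz":0,"spin":0,"hand":0.03}
    - {"dx":0,"dy":0,"dz":0,"spin":0,"hand":0.03}

```text
time: 17.88
tcp_pos: [0.4493, -0.096, 0.0582]
tcp_rot: [-0.0, 0.009, 1.0, 0.0]
wrist_force: [0.3, -0.8, -0.9]
finger_gap: 0.03
grip_force: 0.0
```

Call:
move_arm:
  plan:
    - {"dx":0,"dy":-0.0007,"dz":0,"spin":0,"hand":0.03}
    - {"dx":0,"dy":0,"dz":0,"spin":0,"hand":0.03}
    - {"dx":0,"dy":0,"dz":0,"spin":0,"hand":0.03}

```text
time: 18.25
tcp_pos: [0.4493, -0.0967, 0.0582]
tcp_rot: [0.0, 0.009, 1.0, 0.0]
wrist_force: [-1.0, 1.9, -0.1]
finger_gap: 0.0298
grip_force: 0.6
```

Call:
move_arm:
  plan:
    - {"dx":0,"dy":-0.0007,"dz":0,"spin":0,"hand":0.03}
    - {"dx":0,"dy":0,"dz":0,"spin":0,"hand":0.03}
    - {"dx":0,"dy":0,"dz":0,"spin":0,"hand":0.03}

```text
time: 18.62
tcp_pos: [0.4492, -0.0972, 0.0582]
tcp_rot: [-0.0, 0.009, 1.0, 0.0]
wrist_force: [-1.2, 5.5, 2.4]
finger_gap: 0.0299
grip_force: 2.6
```

Wheel 3 is springy at both sides, so it is sound. I give it the second to-and-fro, then centre and lift.

Call:
move_arm:
  plan:
    - {"dx":0,"dy":0.004,"dz":0,"spin":0,"hand":0.03}
    - {"dx":0,"dy":0.004,"dz":0,"spin":0,"hand":0.03}
    - {"dx":0,"dy":0.003,"dz":0,"spin":0,"hand":0.03}
    - {"dx":0,"dy":0.001,"dz":0,"spin":0,"hand":0.03}
    - {"dx":0,"dy":0,"dz":0,"spin":0,"hand":0.03}

```text
time: 19.25
tcp_pos: [0.4498, -0.086, 0.0584]
tcp_rot: [0.0, 0.009, 1.0, -0.001]
wrist_force: [-0.5, -5.3, 0.5]
finger_gap: 0.03
grip_force: 2.4
```

Call:
move_arm:
  plan:
    - {"dx":0,"dy":-0.004,"dz":0,"spin":0,"hand":0.03}
    - {"dx":0,"dy":-0.004,"dz":0,"spin":0,"hand":0.03}
    - {"dx":0,"dy":-0.003,"dz":0,"spin":0,"hand":0.03}
    - {"dx":0,"dy":-0.001,"dz":0,"spin":0,"hand":0.03}
    - {"dx":0,"dy":0,"dz":0,"spin":0,"hand":0.03}

```text
time: 19.88
tcp_pos: [0.4491, -0.0971, 0.0581]
tcp_rot: [-0.0, 0.009, 1.0, 0.0]
wrist_force: [-0.0, 5.0, 1.4]
finger_gap: 0.03
grip_force: 2.2
```

Call:
move_arm:
  plan:
    - {"dx":0,"dy":0.006,"dz":0,"spin":0,"hand":0.03}
    - {"dx":0,"dy":0,"dz":0,"spin":0,"hand":0.03}
    - {"dx":0,"dy":0,"dz":-0.04,"spin":0,"hand":0.03}
    - {"dx":0,"dy":0,"dz":-0.04,"spin":0,"hand":0.03}
    - {"dx":0,"dy":0,"dz":0,"spin":9,"hand":0.03}

```text
time: 20.5
tcp_pos: [0.4509, -0.0921, 0.1407]
tcp_rot: [0.002, 0.089, 0.996, -0.001]
wrist_force: [-0.2, 0.1, -0.4]
finger_gap: 0.03
grip_force: 0.0
```

```bash
python3 -c "
from h import *
go(.573,.011,.138,79.9)"
```

```text
tcp [ 0.4509 -0.0921  0.1407] hdg 79.83 spin -0.07 d now [-0.1019  0.1231  0.003 ] d after spin [-0.1021  0.123   0.003 ] gap 0.03 F [-0.19  0.08 -0.35] Ft [0.2  0.05 0.35]
```

Call:
move_arm:
  plan:
    - {"dx":-0.0255,"dy":0.031,"dz":0,"spin":0,"hand":0.03}
    - {"dx":-0.0255,"dy":0.031,"dz":0,"spin":0,"hand":0.03}
    - {"dx":-0.0255,"dy":0.031,"dz":0,"spin":0,"hand":0.03}
    - {"dx":-0.0255,"dy":0.03,"dz":0,"spin":0,"hand":0.03}
    - {"dx":0,"dy":0,"dz":0,"spin":0,"hand":0.03}

```text
time: 21.12
tcp_pos: [0.5727, 0.0133, 0.1376]
tcp_rot: [0.0, 0.086, 0.996, -0.0]
wrist_force: [-0.3, -0.6, -0.2]
finger_gap: 0.0301
grip_force: 0.0
```

Call:
move_arm:
  plan:
    - {"dx":0,"dy":0,"dz":0,"spin":0,"hand":0.03}

```text
time: 21.25
tcp_pos: [0.5709, 0.0117, 0.138]
tcp_rot: [-0.0, 0.087, 0.996, -0.0]
wrist_force: [-0.7, 0.0, -0.3]
finger_gap: 0.0303
grip_force: 0.0
```

```bash
python3 -c "
from h import *
go(.573,.011,.138,79.9);under('w7.png')"
```

```text
tcp [0.5709 0.0117 0.138 ] hdg 79.99 spin 0.09 d now [-0.0022 -0.0003 -0.    ] d after spin [-0.0022 -0.0003 -0.    ] gap 0.0303 F [-0.68  0.02 -0.32] Ft [ 0.67 -0.1   0.32]
-30 262 ymin,max,mid [-6.4 11.2  2.4] z 0.118
-20 400 ymin,max,mid [-6.9 11.6  2.4] z 0.118
-10 508 ymin,max,mid [-6.8 12.   2.6] z 0.118
0 568 ymin,max,mid [-6.8 12.6  2.9] z 0.118
10 511 ymin,max,mid [-6.2 11.9  2.9] z 0.118
20 24 ymin,max,mid [-1.9  6.4  2.2] z 0.118
tab 1146 [-0.0728  0.0018  0.0734]
```

Call:
move_arm:
  plan:
    - {"dx":-0.002,"dy":0.0027,"dz":0.02,"spin":0,"hand":0.03}
    - {"dx":0,"dy":0,"dz":0,"spin":0,"hand":0.03}
    - {"dx":0,"dy":0,"dz":0.025,"spin":0,"hand":0.03}
    - {"dx":0,"dy":0,"dz":0.025,"spin":0,"hand":0.03}
    - {"dx":0,"dy":0,"dz":0.01,"spin":0,"hand":0.03}

```text
time: 21.92
tcp_pos: [0.573, 0.0138, 0.0579]
tcp_rot: [-0.0, 0.088, 0.996, -0.0]
wrist_force: [-0.2, -0.0, 0.3]
finger_gap: 0.03
grip_force: 0.0
```

Call:
move_arm:
  plan:
    - {"dx":0,"dy":0,"dz":0,"spin":0,"hand":0.03}
    - {"dx":0,"dy":0.0015,"dz":0,"spin":0,"hand":0.03}
    - {"dx":0,"dy":0.0015,"dz":0,"spin":0,"hand":0.03}
    - {"dx":0,"dy":0,"dz":0,"spin":0,"hand":0.03}

```text
time: 22.42
tcp_pos: [0.5745, 0.0173, 0.0586]
tcp_rot: [0.0, 0.087, 0.996, 0.0]
wrist_force: [0.1, -0.7, 0.4]
finger_gap: 0.03
grip_force: 0.0
```

Call:
move_arm:
  plan:
    - {"dx":0,"dy":0.001,"dz":0,"spin":0,"hand":0.03}
    - {"dx":0,"dy":0.0005,"dz":0,"spin":0,"hand":0.03}
    - {"dx":0,"dy":0,"dz":0,"spin":0,"hand":0.03}

```text
time: 22.8
tcp_pos: [0.5745, 0.0186, 0.0582]
tcp_rot: [0.0, 0.087, 0.996, -0.0]
wrist_force: [0.1, -0.4, 1.0]
finger_gap: 0.0299
grip_force: 0.4
```

Call:
move_arm:
  plan:
    - {"dx":0,"dy":0.0006,"dz":0,"spin":0,"hand":0.03}
    - {"dx":0,"dy":0,"dz":0,"spin":0,"hand":0.03}

```text
time: 23.05
tcp_pos: [0.5746, 0.0189, 0.0583]
tcp_rot: [0.0, 0.087, 0.996, -0.0]
wrist_force: [0.0, -3.5, 1.3]
finger_gap: 0.0302
grip_force: 1.8
```

Call:
move_arm:
  plan:
    - {"dx":0,"dy":0.0005,"dz":0,"spin":0,"hand":0.03}
    - {"dx":0,"dy":0,"dz":0,"spin":0,"hand":0.03}
    - {"dx":0,"dy":0,"dz":0,"spin":0,"hand":0.03}

```text
time: 23.42
tcp_pos: [0.5748, 0.0192, 0.0583]
tcp_rot: [0.0, 0.088, 0.996, -0.0]
wrist_force: [-1.3, -5.5, 3.2]
finger_gap: 0.03
grip_force: 2.9
```

Call:
move_arm:
  plan:
    - {"dx":0,"dy":-0.004,"dz":0,"spin":0,"hand":0.03}
    - {"dx":0,"dy":-0.004,"dz":0,"spin":0,"hand":0.03}
    - {"dx":0,"dy":-0.0025,"dz":0,"spin":0,"hand":0.03}
    - {"dx":0,"dy":0,"dz":0,"spin":0,"hand":0.03}
    - {"dx":0,"dy":0,"dz":0,"spin":0,"hand":0.03}

```text
time: 24.05
tcp_pos: [0.5729, 0.0094, 0.0582]
tcp_rot: [-0.0, 0.087, 0.996, 0.0]
wrist_force: [0.3, -0.4, -0.6]
finger_gap: 0.03
grip_force: 0.0
```

Call:
move_arm:
  plan:
    - {"dx":0,"dy":-0.0009,"dz":0,"spin":0,"hand":0.03}
    - {"dx":0,"dy":-0.0004,"dz":0,"spin":0,"hand":0.03}
    - {"dx":0,"dy":0,"dz":0,"spin":0,"hand":0.03}

```text
time: 24.42
tcp_pos: [0.5726, 0.0084, 0.0582]
tcp_rot: [0.0, 0.087, 0.996, 0.0]
wrist_force: [-0.3, 4.4, 0.7]
finger_gap: 0.03
grip_force: 1.7
```

Wheel 1 is springy too, so castor 2 is the worn one. I do wheel 1's second to-and-fro, lift, and turn for the tab press. A 45° heading keeps the knuckles between the wheels.

Call:
move_arm:
  plan:
    - {"dx":0,"dy":0.004,"dz":0,"spin":0,"hand":0.03}
    - {"dx":0,"dy":0.004,"dz":0,"spin":0,"hand":0.03}
    - {"dx":0,"dy":0.0028,"dz":0,"spin":0,"hand":0.03}
    - {"dx":0,"dy":0.001,"dz":0,"spin":0,"hand":0.03}
    - {"dx":0,"dy":0,"dz":0,"spin":0,"hand":0.03}

```text
time: 25.05
tcp_pos: [0.5747, 0.0192, 0.0583]
tcp_rot: [0.0, 0.088, 0.996, -0.001]
wrist_force: [-0.8, -5.5, 2.2]
finger_gap: 0.03
grip_force: 2.5
```

Call:
move_arm:
  plan:
    - {"dx":0,"dy":-0.004,"dz":0,"spin":0,"hand":0.03}
    - {"dx":0,"dy":-0.004,"dz":0,"spin":0,"hand":0.03}
    - {"dx":0,"dy":-0.0028,"dz":0,"spin":0,"hand":0.03}
    - {"dx":0,"dy":-0.001,"dz":0,"spin":0,"hand":0.03}
    - {"dx":0,"dy":0,"dz":0,"spin":0,"hand":0.03}

```text
time: 25.68
tcp_pos: [0.5726, 0.0084, 0.0582]
tcp_rot: [0.0, 0.087, 0.996, 0.0]
wrist_force: [0.2, 2.8, 2.3]
finger_gap: 0.0299
grip_force: 1.7
```

Call:
move_arm:
  plan:
    - {"dx":0,"dy":0.0057,"dz":0,"spin":0,"hand":0.03}
    - {"dx":0,"dy":0,"dz":0,"spin":0,"hand":0.03}
    - {"dx":0,"dy":0,"dz":-0.04,"spin":0,"hand":0.03}
    - {"dx":0,"dy":0,"dz":-0.04,"spin":0,"hand":0.03}
    - {"dx":0,"dy":0,"dz":0,"spin":9,"hand":0.01}

```text
time: 26.3
tcp_pos: [0.5751, 0.0135, 0.141]
tcp_rot: [0.002, 0.167, 0.986, -0.0]
wrist_force: [0.7, 1.2, -0.3]
finger_gap: 0.0129
grip_force: 0.0
```

Call:
move_arm:
  plan:
    - {"dx":0,"dy":0,"dz":0,"spin":9,"hand":0.0}
    - {"dx":0,"dy":0,"dz":0,"spin":9,"hand":0.0}
    - {"dx":0,"dy":0,"dz":0,"spin":8,"hand":0.0}
    - {"dx":0,"dy":0,"dz":0,"spin":0,"hand":0.0}

```text
time: 26.8
tcp_pos: [0.5736, 0.0136, 0.1381]
tcp_rot: [0.0, 0.382, 0.924, -0.0]
wrist_force: [-0.8, -0.2, -0.0]
finger_gap: 0.0001
grip_force: 0.0
```

```bash
python3 -c "
from h import *
go(.5435,.081,.138,45)
f,L=wrist('w8.png')
m=(np.abs(L[...,0])<.04)&(np.abs(L[...,1])<.09)&(L[...,2]<-.02)&(L[...,2]>-.15)&(f.max(2)<110)
p=L[m]
for a in range(-130,-20,8):
    q=p[(p[:,2]*1000>=a)&(p[:,2]*1000<a+8)]
    if len(q): print(a,len(q),(q.min(0)*1000).round(),(q.max(0)*1000).round())
"
```

```text
tcp [0.5736 0.0136 0.1381] hdg 45.03 spin 0.03 d now [0.0689 0.0264 0.0001] d after spin [0.0689 0.0264 0.0001] gap 0.0001 F [-0.78 -0.23 -0.02] Ft [ 0.39 -0.71  0.02]
-122 4247 [  10.  -56. -122.] [  18.   57. -114.]
-114 8741 [   1.  -55. -114.] [  18.   56. -106.]
-106 5532 [  -8.  -48. -106.] [ 18.  50. -98.]
-98 8299 [-11. -42. -98.] [ 14.  44. -90.]
-90 4379 [-13. -37. -90.] [ 14.  37. -82.]
-82 1307 [-11. -28. -82.] [ 14.  30. -74.]
-74 1004 [-12. -13. -74.] [ 12.  14. -66.]
-66 865 [  6. -13. -66.] [ 12.  14. -58.]
-58 740 [  5. -13. -58.] [ 11.  14. -50.]
-50 551 [  6. -13. -50.] [ 12.  14. -42.]
-42 57 [ 10.  -6. -42.] [ 11.   7. -39.]
```

Call:
move_arm:
  plan:
    - {"dx":0.035,"dy":0.0132,"dz":0,"spin":0,"hand":0}
    - {"dx":0.034,"dy":0.0132,"dz":0,"spin":0,"hand":0}
    - {"dx":0,"dy":0,"dz":0.04,"spin":0,"hand":0}
    - {"dx":0,"dy":0,"dz":0.04,"spin":0,"hand":0}
    - {"dx":0,"dy":0,"dz":0.018,"spin":0,"hand":0}

```text
time: 27.48
tcp_pos: [0.5424, 0.0812, 0.0383]
tcp_rot: [-0.001, 0.381, 0.925, -0.001]
wrist_force: [-0.1, 1.1, 0.9]
finger_gap: -0.0001
grip_force: 0.0
```

Call:
move_arm:
  plan:
    - {"dx":0,"dy":0,"dz":0,"spin":0,"hand":0}
    - {"dx":0,"dy":0,"dz":0,"spin":0,"hand":0}

```text
time: 27.72
tcp_pos: [0.5441, 0.0811, 0.0411]
tcp_rot: [0.0, 0.382, 0.924, 0.0]
wrist_force: [1.1, 0.1, 1.1]
finger_gap: 0.0002
grip_force: 0.0
```

```bash
python3 -c "
from h import *
go(.5435,.081,.005,45)
im=get_image('scene');f=im['frame'][170:400,180:430];cv2.imwrite('pics/s3.png',cv2.resize(f,None,fx=2.5,fy=2.5)[:,:,::-1])"
```

```text
tcp [0.5441 0.0811 0.0411] hdg 45.05 spin 0.05 d now [ 0.0003 -0.0005  0.0361] d after spin [ 0.0003 -0.0005  0.0361] gap 0.0002 F [1.08 0.06 1.15] Ft [-0.72  0.8  -1.14]
```

View pics/s3.png

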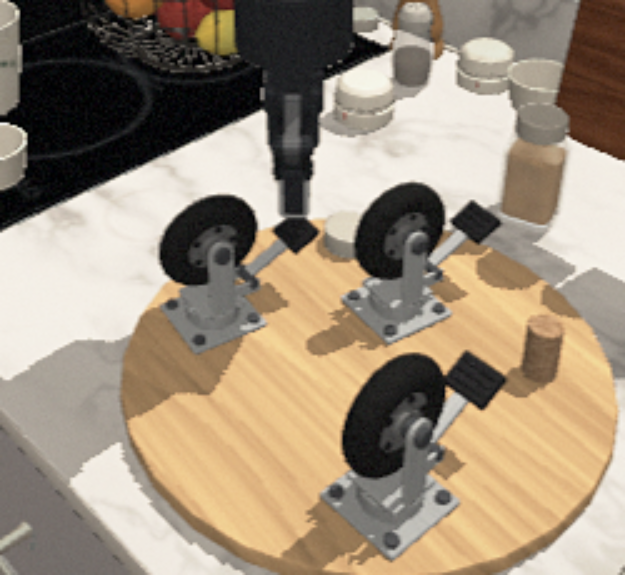

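The scene view shows the shut fingertips (292,215) directly over tab 2 (297,235), with wheel 2 leaning. I press down.

Call:
move_arm:
  plan:
    - {"dx":0,"dy":0,"dz":0.008,"spin":0,"hand":0}
    - {"dx":0,"dy":0,"dz":0.006,"spin":0,"hand":0}
    - {"dx":0,"dy":0,"dz":0.004,"spin":0,"hand":0}
    - {"dx":0,"dy":0,"dz":0,"spin":0,"hand":0}

```text
time: 28.28
tcp_pos: [0.5433, 0.0812, 0.0219]
tcp_rot: [-0.0, 0.383, 0.924, -0.0]
wrist_force: [1.0, 0.5, 1.2]
finger_gap: -0.0004
grip_force: 0.4
```

Call:
move_arm:
  plan:
    - {"dx":0,"dy":0,"dz":0.004,"spin":0,"hand":0}
    - {"dx":0,"dy":0,"dz":0.004,"spin":0,"hand":0}
    - {"dx":0,"dy":0,"dz":0,"spin":0,"hand":0}

```text
time: 28.65
tcp_pos: [0.5435, 0.0812, 0.014]
tcp_rot: [-0.0, 0.383, 0.924, -0.0]
wrist_force: [-0.0, -0.1, 1.2]
finger_gap: -0.0
grip_force: 0.5
```

Call:
move_arm:
  plan:
    - {"dx":0,"dy":0,"dz":0.003,"spin":0,"hand":0}
    - {"dx":0,"dy":0,"dz":0.003,"spin":0,"hand":0}
    - {"dx":0,"dy":0,"dz":0,"spin":0,"hand":0}

```text
time: 29.02
tcp_pos: [0.5442, 0.0811, 0.0086]
tcp_rot: [0.001, 0.383, 0.924, 0.0]
wrist_force: [2.5, -0.5, 7.3]
finger_gap: -0.0004
grip_force: 3.6
```

```bash
python3 -c "
from h import *
go(.5435,.081,.0,45)
im=get_image('scene');W=pts(im);f=im['frame']
m=(f.max(2)<75)&(np.hypot(W[...,0]-.545,W[...,1]-.08)<.03)&(W[...,2]<.075)&(W[...,2]>.025);p=W[m];print(len(p),p.mean(0),p.min(0),p.max(0))
cv2.imwrite('pics/s4.png',cv2.resize(f[200:330,220:370],None,fx=4,fy=4)[:,:,::-1])"
```

```text
tcp [0.5442 0.0811 0.0086] hdg 44.97 spin -0.03 d now [ 0.0005 -0.0006  0.0086] d after spin [ 0.0005 -0.0006  0.0086] gap -0.0004 F [ 2.51 -0.48  7.25] Ft [-2.12  1.44 -7.25]
151 [0.54135454 0.06875439 0.05407427] [0.53032869 0.05915728 0.03903619] [0.56156317 0.07938444 0.07449919]
```

View pics/s4.png

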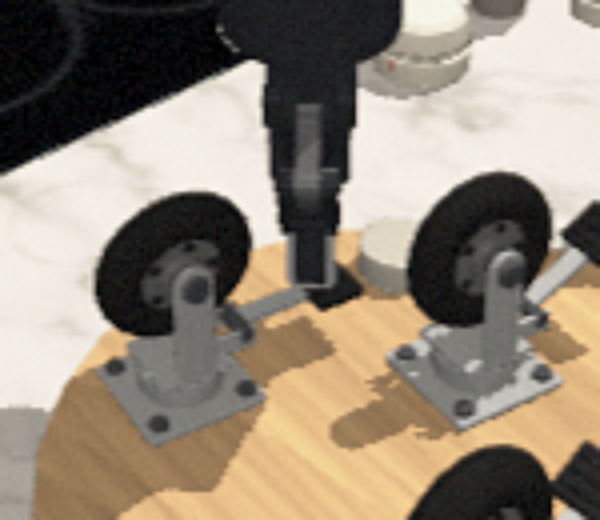

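The picture shows tab 2 (335,285) partly down under the fingertip. I keep pressing until it meets the stop.

Call:
move_arm:
  plan:
    - {"dx":0,"dy":0,"dz":0.002,"spin":0,"hand":0}
    - {"dx":0,"dy":0,"dz":0.002,"spin":0,"hand":0}
    - {"dx":0,"dy":0,"dz":0,"spin":0,"hand":0}

```text
time: 29.45
tcp_pos: [0.5447, 0.0811, 0.0072]
tcp_rot: [0.002, 0.383, 0.924, 0.001]
wrist_force: [-11.5, -1.4, 52.5]
finger_gap: 0.0001
grip_force: 26.6
```

Call:
move_arm:
  plan:
    - {"dx":0,"dy":0,"dz":0.002,"spin":0,"hand":0}
    - {"dx":0,"dy":0,"dz":0,"spin":0,"hand":0}
    - {"dx":0,"dy":0,"dz":0,"spin":0,"hand":0}

```text
time: 29.82
tcp_pos: [0.5449, 0.0812, 0.0065]
tcp_rot: [0.003, 0.383, 0.924, 0.001]
wrist_force: [-18.4, -2.0, 76.6]
finger_gap: -0.0
grip_force: 38.2
```

The tab is hard against its stop. I back off, rise clear and check.

Call:
move_arm:
  plan:
    - {"dx":0,"dy":0,"dz":-0.006,"spin":0,"hand":0}
    - {"dx":0,"dy":0,"dz":-0.01,"spin":0,"hand":0}
    - {"dx":0,"dy":0,"dz":-0.04,"spin":0,"hand":0}
    - {"dx":0,"dy":0,"dz":-0.05,"spin":0,"hand":0}
    - {"dx":0,"dy":0,"dz":-0.03,"spin":0,"hand":0}

```text
time: 30.45
tcp_pos: [0.5436, 0.0812, 0.1402]
tcp_rot: [0.0, 0.383, 0.924, 0.0]
wrist_force: [0.5, -0.7, 0.5]
finger_gap: 0.0
grip_force: 0.0
```

Call:
move_arm:
  plan:
    - {"dx":0,"dy":0.03,"dz":-0.02,"spin":0,"hand":0}
    - {"dx":0,"dy":0,"dz":0,"spin":0,"hand":0}
    - {"dx":0,"dy":0,"dz":0,"spin":0,"hand":0}

```text
time: 30.82
tcp_pos: [0.5639, 0.1022, 0.1572]
tcp_rot: [-0.001, 0.383, 0.924, -0.0]
wrist_force: [0.1, -0.2, -0.8]
finger_gap: 0.0002
grip_force: 0.0
```

```bash
python3 -c "
from h import *
go(.5435,.081,.0,45)
im=get_image('scene');W=pts(im);f=im['frame']
for n,c in dict(t2=(.547,.079),t1=(.641,0),t3=(.518,-.094)).items():
    m=(f.max(2)<75)&(np.hypot(W[...,0]-c[0],W[...,1]-c[1])<.025)&(W[...,2]<.08)&(W[...,2]>.03);p=W[m];print(n,len(p),p.mean(0).round(4))
cv2.imwrite('pics/s5.png',cv2.resize(f[180:400,190:440],None,fx=2.6,fy=2.6)[:,:,::-1])"
```

```text
tcp [0.5639 0.1022 0.1572] hdg 44.99 spin -0.01 d now [-0.0008 -0.0291  0.1572] d after spin [-0.0008 -0.0291  0.1572] gap 0.0002 F [ 0.14 -0.24 -0.76] Ft [-0.27 -0.07  0.75]
t2 142 [0.5481 0.0735 0.0444]
t1 179 [ 0.6414 -0.0039  0.0637]
t3 305 [ 0.5184 -0.0966  0.0639]
```

View pics/s5.png

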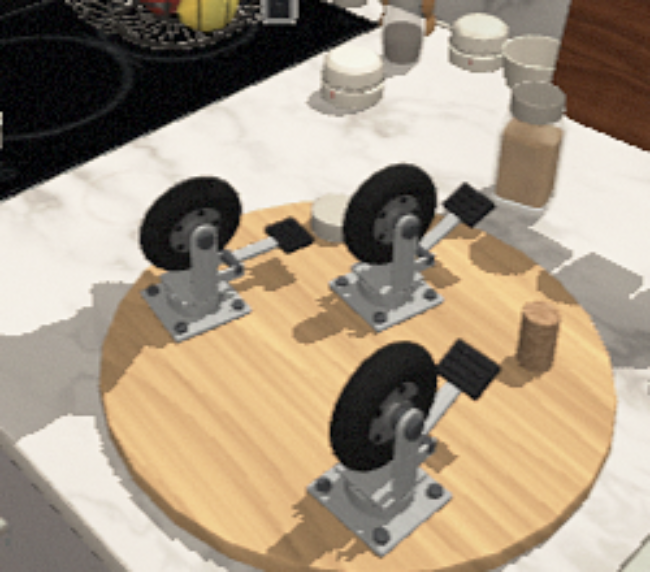

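Tab 2 (290,235) is fully down at z 0.044 against 0.064 for the other two, which are up. Wheel 2 (190,222) leans over, and the arm is clear. I hand in.

```bash
python3 -c "
from rig import *
print(hand_in())"
```

```text
the job is handed in; nothing more can be done
None
```

Castor 2 is the worn one: its wheel is left tipped to −y with its lock tab fully down, castors 1 and 3 felt sound and their tabs are up, the arm is clear, and the job is handed in (no verdict was shown).

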